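# Put the weighed pigment jar back in its holder and lock the row under the keeper bar

### The arm

A 7-joint arm with a two-finger parallel gripper is mounted at the origin on the work surface. World frame = base frame: x ahead of the robot, y to its left, z up, the work surface at z = 0. Lengths are in m, angles in rad, forces in N, time in s.
With the tool pointing down it reaches from about 0.4 to 0.925 m from the base axis. Payload 5.6 kg.
Tool frame: the origin (TCP) lies midway between the tips of the shut fingers; the grasp point (between the pads) lies 19 mm behind it; z points along the fingers, y is the line along which they close (so a half turn about z gives the same grasp; the last joint's range is limited). The gripper opens to 85 mm and grips with 20 to 120 N. Pads are 22 mm wide; open, the fingers measure 114 mm over their backs; the gripper's body (76 mm by 85 mm) begins 54 mm behind the grasp point. The pads swing forward as they close: fully open they stand 13 mm farther back than shut.
Start: joints at [-1.308, 0.468, -0.012, 1.603, 0.006, 1.071, -0.056], TCP at [0.196, 0.62, 0.201] pointing down, gripper open.
Joint ranges: [-2.53, 2.53], [-0.31, 2.02], [-1.57, 1.55], [0.28, 2.44], [-1.29, 4.43], [0.15, 1.84], [-2.92, 2.92]. Speed limits (rad/s): [2.57, 2.57, 3.14, 3.14, 3.14, 3.14, 3.14].

### API

Orientations are given as a unit quaternion [x, y, z, w].
In Python, from workcell import robot, eyes gives the robot as it stands. The module is installed in compiled form; this text tells all that it offers.
- The arm moves only by the tool carry_out, never from a script. Its argument "steps" is a list of rows, each an object of numbers: "dx", "dy", "dz": the shift along the tool's x, y, z in m; "rx", "ry", "rz": the turn, a rotation vector about the tool's x, y, z in degrees; "hand": the opening, from -1 (shut) to 1 (fully open). In form: [{"dx": .., "dy": .., "dz": .., "rx": .., "ry": .., "rz": .., "hand": ..}, ...]. A call has 1 to 12 rows; each row is the pose to reach, as a shift and turn from the pose commanded when the call began, along the tool's axes at that moment; what a row does not reach only later rows make up. A row lasts 1/10 s, in which the tool goes at most 50 mm and 8.59 degrees, less where a joint would pass 70% of its speed; a pose out of reach is approached as far as the arm can. A call with a gripper value outside its range is refused whole. The fingers move at their own pace and stop on an object; "squeeze" is the grip in N (left out, the last holds). Time passes only in rows, so rows that repeat a pose let the fingers close. It gives the time, the measured TCP pose, the force, the opening and the grip force at its end, in the units of the state.
- robot.get_state(): the state, without advancing time (a new reading comes with each control period).
- eyes.capture(name): name is "side" or "top"; returns (picture, depth): 420x560x3 uint8, blue, green, red; 420x560 float32, m along the optical axis (not along the pixel's ray), 0 where there is no reading.
- eyes.camera_params(name): a dict with "intrinsics" (3x3 intrinsics, pixels), "R" (3x3) and "t" (3): a world point X has camera coordinates R X + t. Camera axes: x right, y down, z forward; pixel columns grow to the right and rows downward; lengths in m; the calibration is good to about 2 mm. A picture is of the moment at which its call begins. camera_params takes no time and is no camera call.
- robot.close_job(): hands the job in; it is judged then, once.
The state is a dict: "clock": time; "joint_pos": joint angles; "joint_velocities": joint speeds; "tau": joint torques, N m; "tcp_pos": TCP position; "orientation": TCP orientation; "ft_force": force on the tool from outside, world axes, zero at the start; "ft_torque": the same for the moment, N m; "grip_width": opening from 0.0 (shut) to 1.0 (fully open); "gripper_force": force on a finger pad.
Only numpy, scipy, OpenCV 4.12 (cv2) and the standard library are available. Lean on these libraries where they do the work, as an engineer would, in place of code of your own. Each camera call takes 0.05 s, during which the arm holds its last target. There are 200 camera calls.

### The job

The small pigment jar standing on the scale has been weighed: set it upright in the empty place of the wooden jar holder, lowering it in rather than dropping it, until it sits on the bottom. Then swing the holder's steel keeper bar over the row of jars and down until it rests fully home in its fork. Leave the other jars in their places and everything else on the table where it is.

Things in the scene. Friction and masses are not known exactly. Their poses are not given: they have to be found in the camera images.
- holder: Jar holder fixed to the table: wooden block 110 x 300 x 38 mm (x, y, z), turned about z by up to 0.3 rad. Three round wells in a row along its y axis at x 0, y -62, 0 and +62 mm, each 56 mm wide, 18 mm deep (floor 20 mm above the table). Two steel hinge cheeks, 34 mm over both in x, 98 mm high, stand at y +115 mm. Origin: centre of its underside
- bar (a joint): Angle (rad) of the keeper bar, flat steel 14 mm wide, 6 mm thick: 0 = closed, level in the fork, 3 mm above the lids of seated jars; grows as it swings up (pi/2 = upright) and out past the holder's +y end. Range 0 to 2.4, start 1.85 to 2.2. Hinge axis parallel to holder x. The hinge is stiff (about 0.45 N m, 2 N at the handle): the bar stays where it is left; no spring or snap
- bar_hinge (a point): Point on the bar's hinge axis, in the middle between the cheeks: holder frame x 0, y +115 mm, z 88 mm
- bar_handle (a point): Centre of the handle at the bar's free end: steel cross cylinder, 18 mm diameter, 44 mm long, parallel to holder x, 250 mm from the hinge axis. Its flat ends face holder +x and -x and can be pinched from above during the whole swing. At bar angle a it is in the holder frame at x 0, y = 115 - 250 cos(a) mm, z = 88 + 250 sin(a) mm. Its axes turn with the bar
- fork (a point): The bar's catch: an open-topped steel fork on the holder, 34 mm over both cheeks in x, 10 mm in y, cheeks 100 mm and floor 85 mm above the table. This point: middle of the fork floor, holder frame x 0, y -100, z 85 mm
- jar: The weighed pigment jar: low round jar, white with a paper band, and a grey lid, 51 mm in diameter (body 50 mm, lid 51 mm from 40 mm height up), 62 mm tall, about 0.15 to 0.25 kg. Origin: centre of its underside. It starts standing on the scale
- liner: The empty place: centre of the bare well floor (20 mm above the table), seen as a thin flat white paper disc 53 mm wide at the bottom of the one well without a jar; it cannot be moved
- jar_b: A jar just like the weighed one, already seated in one of the wells. Origin: centre of its underside
- jar_c: A jar just like the weighed one, already seated in one of the wells. Origin: centre of its underside
- scale: White bench scale fixed to the table: round platform 144 mm in diameter, 30 mm above the table, on a base 200 x 150 x 16 mm with a display towards the robot. Origin: on the table, 5 mm in -x from the platform's centre
- tall_jar: Bystander: bigger clear jar with a white lid, 76 mm in diameter, 125 mm tall. Origin: centre of its underside
- bowl_a: Bystander: black rubber mixing bowl, 110 mm across, 75 mm tall, beyond the holder. Origin: centre of its underside
- bowl_b: Bystander: black rubber mixing bowl, 110 mm across, 75 mm tall, beyond the scale. Origin: centre of its underside
- tub: Bystander: empty white plastic tub, 120 mm across, 60 mm tall. Origin: centre of its underside
- tub_lid: Bystander: flat white round tub lid, 120 mm across, 6 mm thick. Origin: centre of its underside
- brush: Bystander: brush 210 mm long, lying on the table beyond the holder's hinge end, under the open bar. Origin near its middle, on the table
- scraper: Bystander: scraper with a wooden handle and a 60 mm wide steel blade, 220 mm long, lying on the left. Origin near its middle, on the table
There are look-alikes about, which are no part of the job. What is shaped like the jar but blue or green is not meant.

How it is judged:
By the outcome, as a careful person would: the job done as asked, in the order asked, and still so for the second after the job is handed in, with the robot touching nothing.
It also fails if it takes over 72 s, if anything falls off the work surface, if the arm or the gripper's body presses on something with over 40 N, if the wrist force passes 120 N, or if a joint passes its speed limit or range.

## Working session

There is one attempt and no reset: what is moved stays moved. The work goes in short steps, Python scripts to look and compute and a tool call to move; the robot and the scene stay as the last step left them, time stands still between calls to the robot, and variables do not carry over. Pictures are saved under pics/ and viewed, at most 10 in all, crops included, and the job is handed in when it is done.

Besides the shell and the picture viewer there is one more tool, called after "Request:" by a JSON object that holds its "name" and its "arguments". carry_out: Moves the arm, as the interface text tells. Its arguments: {"type":"object","properties":{"steps":{"type":"array","items":{"type":"object","properties":{"dx":{"type":"number"},"dy":{"type":"number"},"dz":{"type":"number"},"rx":{"type":"number"},"ry":{"type":"number"},"rz":{"type":"number"},"hand":{"type":"number"}}}},"squeeze":{"type":"number"}},"required":["steps"]}

```bash
mkdir -p pics
cat > h.py <<'E'
import numpy as np, cv2
from workcell import robot, eyes
from scipy.spatial.transform import Rotation as Ro
def cap(n,save=None):
    p,d=eyes.capture(n)
    if save: cv2.imwrite('pics/'+save+'.png',p)
    return p,d
def cloud(n,d):
    c=eyes.camera_params(n);K,R,t=[np.array(c[k]) for k in('intrinsics','R','t')]
    v,u=np.mgrid[:d.shape[0],:d.shape[1]]
    pc=np.stack([(u-K[0,2])/K[0,0]*d,(v-K[1,2])/K[1,1]*d,d],-1)
    return (pc-t)@R
def ray(n,uv,z):
    c=eyes.camera_params(n);K,R,t=[np.array(c[k]) for k in('intrinsics','R','t')]
    o=-R.T@t;r=R.T@np.linalg.inv(K)@np.array([uv[0],uv[1],1.])
    return o+r*(z-o[2])/r[2]
E
python3 - <<'E'
from h import *
for n in('top','side'):
    p,d=cap(n,n+'0'); np.save(n+'0.npy',d)
    c=eyes.camera_params(n);print(n,-np.array(c['R']).T@c['t'],np.array(c['R']).round(2).tolist())
s=robot.get_state();print(s['clock'],s['tcp_pos'],s['orientation'],s['grip_width'],s['ft_force'])
E
```

```text
top [ 0.43578248 -0.01954676  1.5580931 ] [[-0.01, -1.0, 0.0], [-1.0, 0.01, -0.07], [0.07, -0.0, -1.0]]
side [-0.18861528 -1.15209737  1.17912036] [[0.84, -0.54, -0.01], [-0.35, -0.53, -0.77], [0.42, 0.65, -0.63]]
0.1 [0.19556257 0.61927186 0.20010404] [ 1.52341807e-01  9.88327507e-01 -8.40424542e-04 -8.45614251e-05] 0.9987904021501622 [-0.11325963  0.11825689  0.09488718]
```

View pics/top0.png

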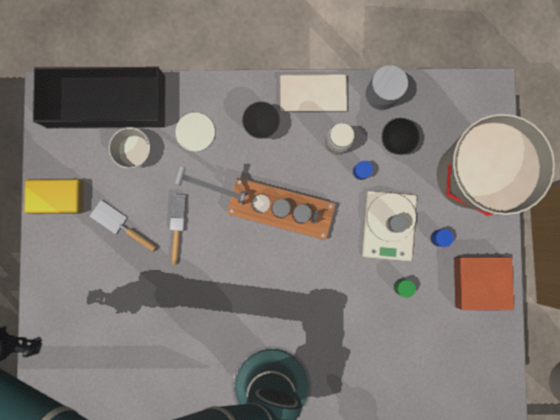

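View pics/side0.png

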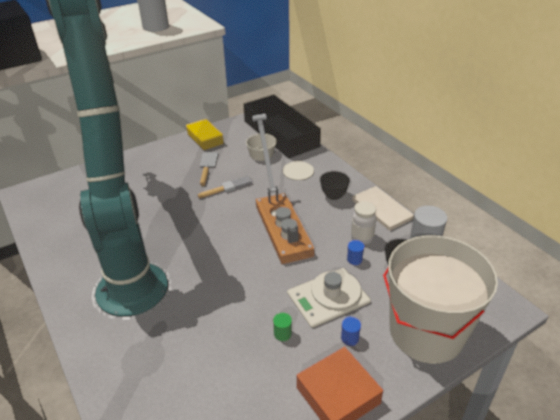

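The top picture shows the weighed jar at (398,222), the liner at (261,203), seated jars at (282,207) and (303,213), and the handle at (180,176). The side picture shows the weighed jar at about (333,285) and the handle at (260,117).

```bash
cat > m.py <<'E'
from h import *
p=cv2.imread('pics/top0.png');d=np.load('top0.npy');P=cloud('top',d)
hsv=cv2.cvtColor(p,cv2.COLOR_BGR2HSV);sel=np.zeros(d.shape,bool);sel[170:245,222:345]=1
m=sel&(hsv[...,0]<15)&(hsv[...,1]>110)
print('wood z',np.percentile(P[m][:,2],[10,50,90]))
v,u=np.nonzero(m);xy=np.array([ray('top',a,.038)[:2] for a in zip(u,v)])
r=cv2.minAreaRect(xy.astype(np.float32)*1000);print('rect mm',r)
def obj(name,box,zlo,zhi):
    u0,u1,v0,v1=box;q=P[v0:v1,u0:u1].reshape(-1,3);q=q[(q[:,2]>zlo)&(q[:,2]<zhi)]
    if len(q)<4: print(name,'few',len(q));return
    c,rad=cv2.minEnclosingCircle(q[:,:2].astype(np.float32)*1000)
    print(name,len(q),'mean',q.mean(0).round(4),'circ',np.round(c,1),round(rad,1),'z',np.percentile(q[:,2],[5,50,95]).round(4))
obj('jar',(380,416,205,240),.08,.11)
obj('jb',(273,293,197,219),.07,.095)
obj('jc',(293,314,202,226),.07,.095)
obj('platform',(365,420,190,245),.025,.035)
obj('liner',(251,272,193,213),.015,.028)
obj('handle',(170,190,163,190),.2,.4)
obj('bar',(190,245,165,210),.1,.4)
# liner by whiteness
w=(hsv[...,1]<60)&(hsv[...,2]>150);w[:193]=0;w[213:]=0;w[:,:250]=0;w[:,273:]=0
v,u=np.nonzero(w);print('white',len(v),u.min(),u.max(),v.min(),v.max(),ray('top',(u.mean(),v.mean()),.02))
big=cv2.resize(p[155:255,165:325],None,fx=5,fy=5,interpolation=cv2.INTER_CUBIC);cv2.imwrite('pics/c1.png',big)
s=cv2.imread('pics/side0.png');big=cv2.resize(s[100:310,230:390],None,fx=2.8,fy=2.8,interpolation=cv2.INTER_CUBIC);cv2.imwrite('pics/c2.png',big)
E
python3 m.py
```

```text
wood z [0.03379944 0.03815344 0.04261283]
rect mm ((520.7586669921875, -31.71844482421875), (298.62298583984375, 109.40143585205078), 74.82787322998047)
jar 269 mean [ 0.4721 -0.3629  0.0919] circ [ 471.9 -364.1] 26.5 z [0.0864 0.0918 0.0975]
jb 252 mean [ 0.5194 -0.032   0.082 ] circ [519.6 -32.1] 25.5 z [0.076  0.0821 0.0873]
jc 257 mean [ 0.5028 -0.0924  0.082 ] circ [499.1 -97.3] 32.0 z [0.0761 0.082  0.0877]
platform 1334 mean [ 0.4971 -0.3534  0.0301] circ [ 480.4 -355. ] 86.6 z [0.026  0.0301 0.034 ]
liner 263 mean [0.5364 0.0278 0.0211] circ [536.9  28. ] 27.5 z [0.0159 0.0212 0.0264]
handle 170 mean [0.5862 0.2141 0.2944] circ [587.5 217.4] 22.6 z [0.2743 0.2977 0.3038]
bar 296 mean [0.5668 0.1425 0.1866] circ [559.7 136.3] 66.6 z [0.1063 0.1877 0.2619]
white 209 253 269 195 211 [0.5375054  0.02567472 0.02      ]
```

View pics/c1.png

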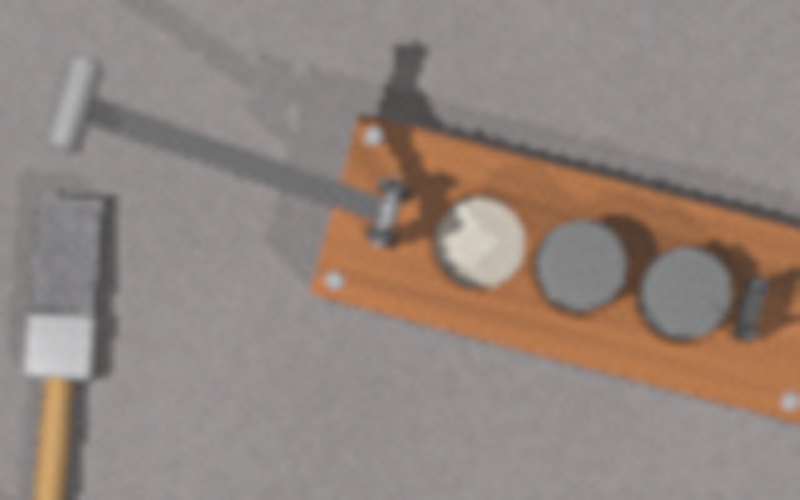

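View pics/c2.png

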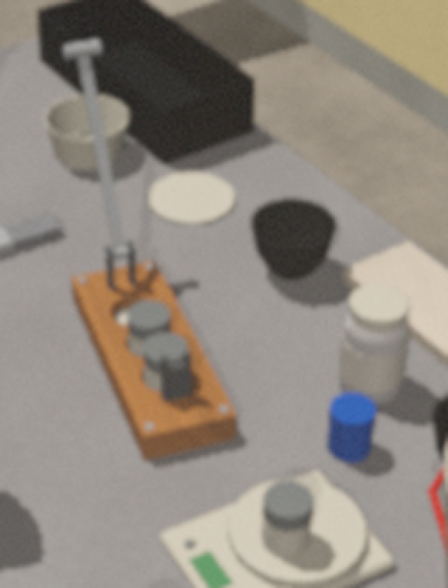

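Crop 1 shows the bare well next to the hinge at the +y end (white disc at about (482,242)) and two grey lids beside it, with the fork at the far right. Crop 2 shows the bar leaning outward with its handle at (82,47). The holder fit agrees with the liner and jar_b. I'll cross-check heights in the side view.

```bash
cat >> h.py <<'E'
HC=np.array([.5207,-.0317]);YA=np.array([.2617,.9651]);XA=np.array([.9651,-.2617])
def hold(x,y): return HC+x*XA+y*YA
def to(x,y,z,yaw=-15.17,s=None):
    """tool-frame shift and turn to a tool-down pose whose tool y lies at yaw (deg, world)"""
    s=s or robot.get_state();R0=Ro.from_quat(s['orientation'])
    a=np.radians(yaw);ty=np.array([np.cos(a),np.sin(a),0]);tz=np.array([0,0,-1.])
    R1=Ro.from_matrix(np.c_[np.cross(ty,tz),ty,tz])
    return R0.inv().apply(np.array([x,y,z])-s['tcp_pos']).round(4),(R0.inv()*R1).as_rotvec(degrees=True).round(2)
def hf(P): q=np.asarray(P)-np.r_[HC,0]; return np.array([q[:2]@XA,q[:2]@YA,q[2]])
E
python3 - <<'E'
from h import *
p=cv2.imread('pics/side0.png');d=np.load('side0.npy');P=cloud('side',d)
def obj(n,c,r,zlo,zhi):
    k=(np.hypot(P[...,0]-c[0],P[...,1]-c[1])<r)&(P[...,2]>zlo)&(P[...,2]<zhi)
    q=P[k];v,u=np.nonzero(k)
    if len(q)<5: print(n,'few');return
    e=cv2.minEnclosingCircle(q[:,:2].astype(np.float32)*1000)
    print(n,len(q),q.mean(0).round(4),np.round(e[0],1),round(e[1],1),np.percentile(q[:,2],[5,50,95]).round(3),'px',u.mean().round(),v.mean().round())
obj('jar lid',(.472,-.363),.04,.087,.105)
obj('jb',(.520,-.032),.035,.076,.095)
obj('liner',(.537,.028),.03,.0,.03)
obj('handle',(.587,.214),.04,.27,.33)
# lid edges in side view -> centre on z=.092
print(hf([.5862,.2141,.2944]))
print(to(.40,.22,.28));
E
```

```text
jar lid 207 [ 0.4693 -0.3633  0.0923] [ 469.2 -361.4] 28.2 [0.089 0.092 0.096] px 332.0 278.0
jb 147 [ 0.5155 -0.032   0.0824] [516.3 -30.5] 30.5 [0.077 0.083 0.087] px 283.0 212.0
liner 20 [0.5268 0.0474 0.0229] [530.   39.3] 19.0 [0.018 0.022 0.029] px 273.0 212.0
handle 100 [0.5816 0.2133 0.2919] [582.3 217.2] 23.1 [0.273 0.293 0.303] px 259.0 119.0
[-0.00111181  0.25436293  0.2944    ]
(array([-0.3152, -0.3193, -0.0793]), array([-7.000e-02,  8.000e-02,  8.764e+01]))
```

Request:
{"name": "carry_out", "arguments": {"steps": [{"dx": -0.315, "dy": -0.319, "dz": -0.08, "rz": 40, "hand": 1}, {"dx": -0.315, "dy": -0.319, "dz": -0.08, "rz": 40}, {"dx": -0.315, "dy": -0.319, "dz": -0.08, "rz": 40}, {"dx": -0.315, "dy": -0.319, "dz": -0.08, "rz": 40}, {"dx": -0.315, "dy": -0.319, "dz": -0.08, "rz": 87.6}, {"dx": -0.315, "dy": -0.319, "dz": -0.08, "rz": 87.6}, {"dx": -0.315, "dy": -0.319, "dz": -0.08, "rz": 87.6}, {"dx": -0.315, "dy": -0.319, "dz": -0.08, "rz": 87.6}, {"dx": -0.315, "dy": -0.319, "dz": -0.08, "rz": 87.6}, {"dx": -0.315, "dy": -0.319, "dz": -0.08, "rz": 87.6}, {"dx": -0.315, "dy": -0.319, "dz": -0.08, "rz": 87.6}, {"dx": -0.315, "dy": -0.319, "dz": -0.08, "rz": 87.6}]}}

```text
validation failed for argument at $.st...
```

```bash
python3 -c "
from h import *
s=robot.get_state();print(s['clock'],s['joint_pos'],s['tcp_pos']);print(to(.471,-.3632,.20))"
```

```text
0.1 [-1.30798388  0.4683172  -0.01163296  1.60355904  0.0059797   1.07144054
 -0.05631514] [0.19556257 0.61927186 0.20010404]
(array([-0.5585, -0.8539,  0.0016]), array([-7.000e-02,  8.000e-02,  8.764e+01]))
```

Request:
{"name": "carry_out", "arguments": {"steps": [{"dx": -0.03, "dy": -0.03, "dz": -0.008, "rx": 0, "ry": 0, "rz": 8, "hand": 1}]}}

```text
clock: 0.2
tcp_pos: [0.2106, 0.5846, 0.2067]
orientation: [0.219, 0.976, -0.001, -0.002]
ft_force: [-0.3, -0.1, 0.0]
grip_width: 1.0
gripper_force: 0.0
```

```bash
python3 -c "
from h import *
print(to(.40,.22,.28))"
```

```text
(array([-0.3266, -0.2492, -0.0737]), array([-2.200e-01, -5.000e-02,  7.993e+01]))
```

Request:
{"name": "carry_out", "arguments": {"steps": [{"dx": -0.326, "dy": -0.249, "dz": -0.074, "rx": 0, "ry": 0, "rz": 79.9, "hand": 1}, {"dx": -0.326, "dy": -0.249, "dz": -0.074, "rx": 0, "ry": 0, "rz": 79.9, "hand": 1}, {"dx": -0.326, "dy": -0.249, "dz": -0.074, "rx": 0, "ry": 0, "rz": 79.9, "hand": 1}, {"dx": -0.326, "dy": -0.249, "dz": -0.074, "rx": 0, "ry": 0, "rz": 79.9, "hand": 1}, {"dx": -0.326, "dy": -0.249, "dz": -0.074, "rx": 0, "ry": 0, "rz": 79.9, "hand": 1}, {"dx": -0.326, "dy": -0.249, "dz": -0.074, "rx": 0, "ry": 0, "rz": 79.9, "hand": 1}, {"dx": -0.326, "dy": -0.249, "dz": -0.074, "rx": 0, "ry": 0, "rz": 79.9, "hand": 1}, {"dx": -0.326, "dy": -0.249, "dz": -0.074, "rx": 0, "ry": 0, "rz": 79.9, "hand": 1}, {"dx": -0.326, "dy": -0.249, "dz": -0.074, "rx": 0, "ry": 0, "rz": 79.9, "hand": 1}, {"dx": -0.326, "dy": -0.249, "dz": -0.074, "rx": 0, "ry": 0, "rz": 79.9, "hand": 1}, {"dx": -0.326, "dy": -0.249, "dz": -0.074, "rx": 0, "ry": 0, "rz": 79.9, "hand": 1}]}}

```text
clock: 1.3
tcp_pos: [0.4022, 0.2164, 0.283]
orientation: [0.796, 0.605, 0.0, -0.0]
ft_force: [0.5, 0.2, 0.3]
grip_width: 1.0
gripper_force: 0.0
```

```bash
python3 -c "
from h import *
s=robot.get_state();print(s['clock'],s['joint_pos'],s['tcp_pos']);print(to(.471,-.3632,.20))"
```

```text
1.3 [-0.9610922   0.03432554  0.40957394  1.97622678 -0.01543718  1.13394152
 -0.8159252 ] [0.40223336 0.21636921 0.28297104]
(array([-0.5401,  0.2213,  0.0828]), array([-0.01, -0.01, -0.34]))
```

Request:
{"name": "carry_out", "arguments": {"steps": [{"dx": -0.54, "dy": 0.221, "dz": 0.083, "rx": 0, "ry": 0, "rz": 0, "hand": 1}, {"dx": -0.54, "dy": 0.221, "dz": 0.083, "rx": 0, "ry": 0, "rz": 0, "hand": 1}, {"dx": -0.54, "dy": 0.221, "dz": 0.083, "rx": 0, "ry": 0, "rz": 0, "hand": 1}, {"dx": -0.54, "dy": 0.221, "dz": 0.083, "rx": 0, "ry": 0, "rz": 0, "hand": 1}, {"dx": -0.54, "dy": 0.221, "dz": 0.083, "rx": 0, "ry": 0, "rz": 0, "hand": 1}, {"dx": -0.54, "dy": 0.221, "dz": 0.083, "rx": 0, "ry": 0, "rz": 0, "hand": 1}, {"dx": -0.54, "dy": 0.221, "dz": 0.083, "rx": 0, "ry": 0, "rz": 0, "hand": 1}, {"dx": -0.54, "dy": 0.221, "dz": 0.083, "rx": 0, "ry": 0, "rz": 0, "hand": 1}, {"dx": -0.54, "dy": 0.221, "dz": 0.083, "rx": 0, "ry": 0, "rz": 0, "hand": 1}, {"dx": -0.54, "dy": 0.221, "dz": 0.083, "rx": 0, "ry": 0, "rz": 0, "hand": 1}, {"dx": -0.54, "dy": 0.221, "dz": 0.083, "rx": 0, "ry": 0, "rz": 0, "hand": 1}, {"dx": -0.54, "dy": 0.221, "dz": 0.083, "rx": 0, "ry": 0, "rz": 0, "hand": 1}]}}

```text
clock: 2.5
tcp_pos: [0.4716, -0.3643, 0.1987]
orientation: [0.795, 0.607, -0.001, -0.0]
ft_force: [0.6, -0.6, 0.9]
grip_width: 1.0
gripper_force: 0.0
```

Request:
{"name": "carry_out", "arguments": {"steps": [{"dx": 0, "dy": 0, "dz": 0, "rx": 0, "ry": 0, "rz": 0, "hand": 1}, {"dx": 0, "dy": 0, "dz": 0, "rx": 0, "ry": 0, "rz": 0, "hand": 1}, {"dx": 0, "dy": 0, "dz": 0, "rx": 0, "ry": 0, "rz": 0, "hand": 1}]}}

```text
clock: 2.8
tcp_pos: [0.4721, -0.3605, 0.1995]
orientation: [0.795, 0.607, 0.0, -0.001]
ft_force: [0.1, 0.6, -0.7]
grip_width: 0.996
gripper_force: 0.0
```

```bash
python3 -c "
from h import *
s=robot.get_state();print(s['clock'],s['joint_pos'],s['tcp_pos']);print(to(.471,-.3632,.055,s=s))"
```

```text
2.8 [-0.02553976  0.46476369  0.83157917  1.78653417 -0.3893802   1.06435661
  0.68046113] [ 0.47211874 -0.36053278  0.19952212]
(array([-0.0031, -0.0003,  0.1445]), array([-0.05, -0.07, -0.1 ]))
```

Request:
{"name": "carry_out", "arguments": {"steps": [{"dx": -0.003, "dy": 0, "dz": 0.04, "rx": 0, "ry": 0, "rz": 0, "hand": 1}, {"dx": -0.003, "dy": 0, "dz": 0.08, "rx": 0, "ry": 0, "rz": 0, "hand": 1}, {"dx": -0.003, "dy": 0, "dz": 0.11, "rx": 0, "ry": 0, "rz": 0, "hand": 1}, {"dx": -0.003, "dy": 0, "dz": 0.13, "rx": 0, "ry": 0, "rz": 0, "hand": 1}, {"dx": -0.003, "dy": 0, "dz": 0.14, "rx": 0, "ry": 0, "rz": 0, "hand": 1}, {"dx": -0.003, "dy": 0, "dz": 0.144, "rx": 0, "ry": 0, "rz": 0, "hand": 1}, {"dx": -0.003, "dy": 0, "dz": 0.144, "rx": 0, "ry": 0, "rz": 0, "hand": 1}, {"dx": -0.003, "dy": 0, "dz": 0.144, "rx": 0, "ry": 0, "rz": 0, "hand": 1}]}}

```text
clock: 3.6
tcp_pos: [0.4717, -0.3654, 0.0572]
orientation: [0.795, 0.606, 0.001, 0.001]
ft_force: [-1.5, -0.9, 0.2]
grip_width: 1.001
gripper_force: 0.0
```

```bash
python3 -c "
from h import *
p,d=cap('top','g1');p2,_=cap('side')
s=robot.get_state();print(s['tcp_pos'],s['ft_force'],to(.471,-.3632,.055,s=s))
a=cv2.resize(p[180:270,350:450],(400,360));b=cv2.resize(p2[230:320,280,None] if 0 else p2[230:320,283:383],(400,360))
cv2.imwrite('pics/g1c.png',np.hstack([a,b]))"
```

```text
[ 0.47151933 -0.36551004  0.05712028] [-0.97055599  0.05009136  0.06105756] (array([ 0.0021, -0.0011,  0.0021]), array([ 0.11,  0.02, -0.24]))
```

View pics/g1c.png

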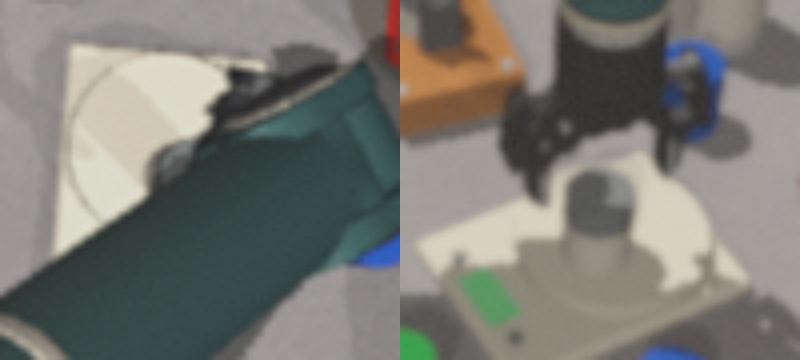

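The side view shows the open fingertips at about (318,279) and (350,272), on both sides of the lid at (332,278). I'll reproject to check that the jar really is between them.

Run:
```python
from h import *
c=eyes.camera_params('side')
def pr(X): q=np.array(c['intrinsics'])@(np.array(c['R'])@X+c['t']); return (q[:2]/q[2]).round(1)
t=np.array([.4715,-.3655,.07])
print('mid',pr(t),'tips',pr(t-np.r_[XA*.0425,0]),pr(t+np.r_[XA*.0425,0]))
print('jar lid top',pr(np.array([.471,-.3632,.092])),'bottom',pr(np.array([.471,-.3632,.03])))
d=eyes.capture('side')[1];P=cloud('side',d)
for uv in [(318,277),(350,270),(320,262),(352,258)]:
    print(uv,P[uv[1],uv[0]].round(3))
```

```text
mid [333.2 283.5] tips [319.1 287. ] [347. 280.]
jar lid top [332.9 277.7] bottom [331.9 292.6]
(318, 277) [ 0.418 -0.364  0.127]
(350, 270) [ 0.511 -0.386  0.12 ]
(320, 262) [ 0.43  -0.354  0.169]
(352, 258) [ 0.522 -0.378  0.154]
```

Run:
```python
from h import *
d=eyes.capture('side')[1];P=cloud('side',d)
H=np.apply_along_axis(hf,2,P-np.r_[.4715-HC[0],-.3655-HC[1],0.])*1000
for v in range(268,296,2):
    print(v,[tuple(H[v,u].astype(int)) for u in (314,317,320,323,344,347,350,353)])
```

```text
268 [(np.int64(-64), np.int64(-10), np.int64(163)), (np.int64(-51), np.int64(-1), np.int64(150)), (np.int64(-46), np.int64(-10), np.int64(157)), (np.int64(-36), np.int64(-6), np.int64(150)), (np.int64(76), np.int64(94), np.int64(16)), (np.int64(41), np.int64(5), np.int64(113)), (np.int64(43), np.int64(-9), np.int64(127)), (np.int64(109), np.int64(99), np.int64(0))]
270 [(np.int64(-60), np.int64(-2), np.int64(147)), (np.int64(-431), np.int64(-931), np.int64(1179)), (np.int64(-47), np.int64(-13), np.int64(153)), (np.int64(19), np.int64(123), np.int64(-2)), (np.int64(73), np.int64(88), np.int64(14)), (np.int64(40), np.int64(1), np.int64(109)), (np.int64(44), np.int64(-8), np.int64(118)), (np.int64(105), np.int64(90), np.int64(1))]
272 [(np.int64(-60), np.int64(-2), np.int64(138)), (np.int64(-54), np.int64(-8), np.int64(143)), (np.int64(4), np.int64(111), np.int64(4)), (np.int64(13), np.int64(108), np.int64(5)), (np.int64(63), np.int64(67), np.int64(29)), (np.int64(40), np.int64(0), np.int64(103)), (np.int64(42), np.int64(-12), np.int64(115)), (np.int64(103), np.int64(84), np.int64(0))]

[... 3263 characters left out ...]
nt64(21), np.int64(28)), (np.int64(-42), np.int64(14), np.int64(33)), (np.int64(-33), np.int64(12), np.int64(32)), (np.int64(-25), np.int64(9), np.int64(33)), (np.int64(31), np.int64(-9), np.int64(33)), (np.int64(39), np.int64(-12), np.int64(33)), (np.int64(46), np.int64(-16), np.int64(35)), (np.int64(58), np.int64(-13), np.int64(28))]
294 [(np.int64(-52), np.int64(11), np.int64(32)), (np.int64(-43), np.int64(10), np.int64(30)), (np.int64(-36), np.int64(6), np.int64(31)), (np.int64(-26), np.int64(7), np.int64(26)), (np.int64(28), np.int64(-17), np.int64(34)), (np.int64(37), np.int64(-17), np.int64(31)), (np.int64(46), np.int64(-19), np.int64(30)), (np.int64(53), np.int64(-23), np.int64(31))]
```

Depth puts the fingertips at z≈0.10, higher than the TCP reading implies. I'll lower by 20 mm, which is safe in either case, and measure again.

Request:
{"name": "carry_out", "arguments": {"steps": [{"dx": 0.001, "dy": 0, "dz": 0.006, "rx": 0, "ry": 0, "rz": 0, "hand": 1}, {"dx": 0.001, "dy": 0, "dz": 0.012, "rx": 0, "ry": 0, "rz": 0, "hand": 1}, {"dx": 0.001, "dy": 0, "dz": 0.02, "rx": 0, "ry": 0, "rz": 0, "hand": 1}, {"dx": 0.001, "dy": 0, "dz": 0.02, "rx": 0, "ry": 0, "rz": 0, "hand": 1}]}}

```text
clock: 4.2
tcp_pos: [0.4702, -0.3635, 0.0344]
orientation: [0.796, 0.606, -0.0, -0.001]
ft_force: [-0.7, -0.1, -0.3]
grip_width: 0.999
gripper_force: 0.0
```

Run:
```python
from h import *
p,d=cap('side');P=cloud('side',d);s=robot.get_state();t=s['tcp_pos'];print(t,s['joint_pos'])
Q=P-np.r_[t[:2],0];X=Q[...,:2]@XA*1000;Y=Q[...,:2]@YA*1000;Z=P[...,2]*1000
k=(np.abs(X)<75)&(np.abs(Y)<50)&(d>0)
for a,b in((-75,-30),(30,75)):
    m=k&(X>a)&(X<b)&(Z>45)&(Z<220);z=Z[m]
    for lo in range(45,220,12):
        n=m&(Z>=lo)&(Z<lo+12)
        if n.sum()>2: print(a,lo,n.sum(),'x',X[n].mean().round(),'y',Y[n].mean().round())
cv2.imwrite('pics/g2.png',cv2.resize(p[200:320,270:400],None,fx=5,fy=5,interpolation=cv2.INTER_CUBIC))
```

```text
[ 0.47041097 -0.36390918  0.03500067] [ 0.10462654  0.67997799  0.67440325  1.8841454  -0.58699296  0.78718081
  0.83114253]
-75 81 12 x -52.0 y -6.0
-75 93 16 x -53.0 y -5.0
-75 105 19 x -53.0 y -7.0
-75 117 27 x -54.0 y -5.0
-75 129 67 x -55.0 y -2.0
-75 141 69 x -49.0 y -3.0
-75 153 39 x -60.0 y -5.0
-75 165 55 x -54.0 y -4.0
-75 177 75 x -53.0 y -2.0
-75 189 18 x -37.0 y -6.0
-75 201 34 x -36.0 y -10.0
-75 213 15 x -36.0 y -11.0
30 81 21 x 44.0 y -3.0
30 93 20 x 43.0 y -3.0
30 105 16 x 43.0 y -6.0
30 117 24 x 52.0 y -6.0
30 129 57 x 54.0 y -3.0
30 141 31 x 48.0 y -8.0
30 153 17 x 57.0 y -9.0
30 165 42 x 51.0 y -6.0
30 177 47 x 54.0 y 0.0
```

View pics/g2.png

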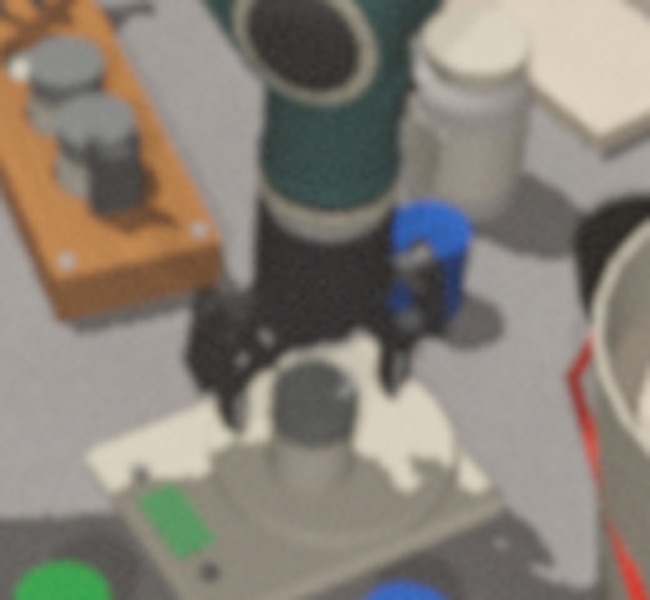

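The side view shows the open tips about 11 mm below lid-top level, at z≈0.08, on either side of the jar and centred. I'll lower another 12 mm and close gently. Depth from the camera decides the height here.

Request:
{"name": "carry_out", "arguments": {"steps": [{"dx": 0.0, "dy": 0, "dz": 0.006, "rx": 0, "ry": 0, "rz": 0, "hand": 1}, {"dx": 0.0, "dy": 0, "dz": 0.012, "rx": 0, "ry": 0, "rz": 0, "hand": 1}, {"dx": 0.0, "dy": 0, "dz": 0.012, "rx": 0, "ry": 0, "rz": 0, "hand": 1}, {"dx": 0.0, "dy": 0, "dz": 0.012, "rx": 0, "ry": 0, "rz": 0, "hand": 0.6}, {"dx": 0.0, "dy": 0, "dz": 0.012, "rx": 0, "ry": 0, "rz": 0, "hand": 0.6}], "squeeze": 25}}

```text
clock: 4.75
tcp_pos: [0.4711, -0.3644, 0.0241]
orientation: [0.796, 0.606, 0.0, 0.0]
ft_force: [-0.0, 0.8, 0.9]
grip_width: 0.803
gripper_force: 0.0
```

```bash
cat >> h.py <<'E'
def fingers():
    p,d=cap('side');P=cloud('side',d);s=robot.get_state();t=s['tcp_pos'];print(t,s['ft_force'],s['grip_width'])
    Q=P-np.r_[t[:2],0];X=Q[...,:2]@XA*1000;Y=Q[...,:2]@YA*1000;Z=P[...,2]*1000
    k=(np.abs(X)<75)&(np.abs(Y)<50)&(d>0)
    for a,b in((-75,-27),(27,75)):
        m=k&(X>a)&(X<b)&(Z>40)&(Z<220)
        for lo in range(40,120,8):
            n=m&(Z>=lo)&(Z<lo+8)
            if n.sum()>1: print(a,lo,n.sum(),'x',X[n].mean().round(),'y',Y[n].mean().round())
E
python3 -c "
from h import *
fingers()"
```

```text
[ 0.47123309 -0.36434823  0.02419686] [-1.01760332  0.19698438 -0.8552758 ] 0.7949625891089049
-75 64 5 x -45.0 y -7.0
-75 72 13 x -44.0 y -4.0
-75 80 16 x -44.0 y -5.0
-75 88 13 x -43.0 y -6.0
-75 96 7 x -42.0 y -8.0
-75 104 24 x -49.0 y -2.0
-75 112 47 x -50.0 y -3.0
27 64 10 x 33.0 y -1.0
27 72 15 x 35.0 y -3.0
27 80 12 x 36.0 y -3.0
27 88 16 x 34.0 y -2.0
27 96 10 x 36.0 y -6.0
27 104 17 x 43.0 y -9.0
27 112 47 x 49.0 y -2.0
```

Request:
{"name": "carry_out", "arguments": {"steps": [{"dx": 0, "dy": 0, "dz": 0, "rx": 0, "ry": 0, "rz": 0, "hand": 0.2}, {"dx": 0, "dy": 0, "dz": 0, "rx": 0, "ry": 0, "rz": 0, "hand": -0.2}, {"dx": 0, "dy": 0, "dz": 0, "rx": 0, "ry": 0, "rz": 0, "hand": -0.2}, {"dx": 0, "dy": 0, "dz": 0, "rx": 0, "ry": 0, "rz": 0, "hand": -0.2}, {"dx": 0, "dy": 0, "dz": 0, "rx": 0, "ry": 0, "rz": 0, "hand": -0.2}, {"dx": 0, "dy": 0, "dz": 0, "rx": 0, "ry": 0, "rz": 0, "hand": -0.2}], "squeeze": 35}}

```text
clock: 5.4
tcp_pos: [0.4714, -0.3644, 0.0244]
orientation: [0.796, 0.606, 0.0, 0.0]
ft_force: [0.0, 0.8, 5.8]
grip_width: 0.585
gripper_force: 36.3
```

Request:
{"name": "carry_out", "arguments": {"steps": [{"dx": 0, "dy": 0, "dz": -0.01, "rx": 0, "ry": 0, "rz": 0, "hand": -0.2}, {"dx": 0, "dy": 0, "dz": -0.03, "rx": 0, "ry": 0, "rz": 0, "hand": -0.2}, {"dx": 0, "dy": 0, "dz": -0.06, "rx": 0, "ry": 0, "rz": 0, "hand": -0.2}, {"dx": 0, "dy": 0, "dz": -0.1, "rx": 0, "ry": 0, "rz": 0, "hand": -0.2}, {"dx": 0, "dy": 0, "dz": -0.14, "rx": 0, "ry": 0, "rz": 0, "hand": -0.2}, {"dx": 0, "dy": 0, "dz": -0.15, "rx": 0, "ry": 0, "rz": 0, "hand": -0.2}, {"dx": 0, "dy": 0, "dz": -0.15, "rx": 0, "ry": 0, "rz": 0, "hand": -0.2}, {"dx": 0, "dy": 0, "dz": -0.15, "rx": 0, "ry": 0, "rz": 0, "hand": -0.2}]}}

```text
clock: 6.2
tcp_pos: [0.4704, -0.3631, 0.1726]
orientation: [0.796, 0.606, -0.0, -0.001]
ft_force: [-0.0, 0.9, -3.2]
grip_width: 0.588
gripper_force: 37.0
```

Run:
```python
from h import *
p,d=cap('side','g3');P=cloud('side',d);s=robot.get_state();t=s['tcp_pos'];print(t,s['ft_force'],s['grip_width'],s['gripper_force'])
Q=P-np.r_[t[:2],0];X=Q[...,:2]@XA*1000;Y=Q[...,:2]@YA*1000;Z=P[...,2]*1000
k=(np.abs(X)<27)&(np.abs(Y)<40)&(Z>130)&(Z<260)
for lo in range(130,260,8):
    n=k&(Z>=lo)&(Z<lo+8)
    if n.sum()>1: print(lo,n.sum(),'x',X[n].mean().round(),'y',Y[n].mean().round(1),Y[n].min().round(),'bgr',p[n].mean(0).round())
cv2.imwrite('pics/g3c.png',cv2.resize(p[160:300,270:400],None,fx=4,fy=4,interpolation=cv2.INTER_CUBIC))
```

```text
[ 0.47018387 -0.36307051  0.17216696] [-0.44132908 -0.0872944  -2.20561775] 0.5881548432154206 37.022815346717834
170 3 x -7.0 y -16.6 -18.0 bgr [139. 148. 154.]
178 28 x -10.0 y -14.7 -23.0 bgr [132. 143. 149.]
186 34 x -9.0 y -15.7 -25.0 bgr [126. 137. 143.]
194 37 x -11.0 y -16.8 -25.0 bgr [127. 138. 144.]
202 34 x -4.0 y -17.8 -24.0 bgr [124. 135. 141.]
210 48 x -4.0 y -15.9 -25.0 bgr [110. 119. 124.]
218 36 x -4.0 y -17.2 -25.0 bgr [92. 97. 99.]
226 40 x -5.0 y -15.6 -25.0 bgr [85. 88. 89.]
234 163 x 0.0 y -3.2 -26.0 bgr [103. 105. 106.]
242 51 x 6.0 y -3.1 -24.0 bgr [101. 104. 104.]
250 4 x 26.0 y -2.0 -12.0 bgr [67. 68. 72.]
258 3 x 7.0 y -9.5 -10.0 bgr [59. 61. 64.]
```

View pics/g3c.png

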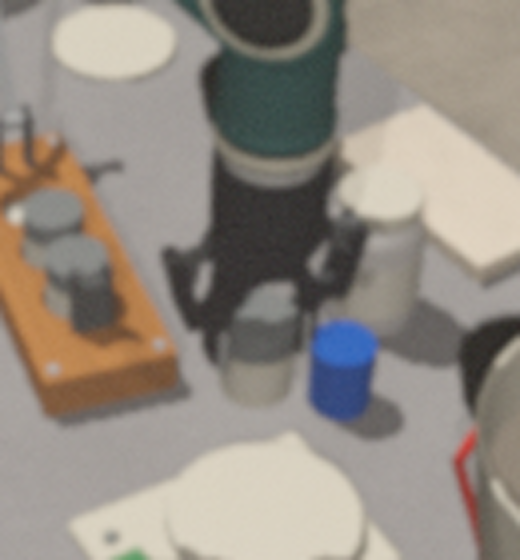

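The jar hangs upright between the fingers at (258,345) in the crop, with its bottom at z≈0.178. It was lifted clean off the scale. Now I'll carry it over the empty well.

```bash
python3 -c "
from h import *
print(to(*hold(0,.062),.172))"
```

```text
(array([ 0.3949, -0.0396,  0.0007]), array([-0.17, -0.06, -0.24]))
```

Request:
{"name": "carry_out", "arguments": {"steps": [{"dx": 0.03, "dy": -0.003, "dz": 0, "rx": 0, "ry": 0, "rz": 0, "hand": -0.2}, {"dx": 0.07, "dy": -0.007, "dz": 0, "rx": 0, "ry": 0, "rz": 0, "hand": -0.2}, {"dx": 0.11, "dy": -0.011, "dz": 0, "rx": 0, "ry": 0, "rz": 0, "hand": -0.2}, {"dx": 0.15, "dy": -0.015, "dz": 0, "rx": 0, "ry": 0, "rz": 0, "hand": -0.2}, {"dx": 0.19, "dy": -0.019, "dz": 0, "rx": 0, "ry": 0, "rz": 0, "hand": -0.2}, {"dx": 0.23, "dy": -0.023, "dz": 0, "rx": 0, "ry": 0, "rz": 0, "hand": -0.2}, {"dx": 0.27, "dy": -0.027, "dz": 0, "rx": 0, "ry": 0, "rz": 0, "hand": -0.2}, {"dx": 0.31, "dy": -0.031, "dz": 0, "rx": 0, "ry": 0, "rz": 0, "hand": -0.2}, {"dx": 0.35, "dy": -0.035, "dz": 0, "rx": 0, "ry": 0, "rz": 0, "hand": -0.2}, {"dx": 0.38, "dy": -0.038, "dz": 0, "rx": 0, "ry": 0, "rz": 0, "hand": -0.2}, {"dx": 0.394, "dy": -0.0395, "dz": 0, "rx": 0, "ry": 0, "rz": 0, "hand": -0.2}, {"dx": 0.394, "dy": -0.0395, "dz": 0, "rx": 0, "ry": 0, "rz": 0, "hand": -0.2}]}}

```text
clock: 7.45
tcp_pos: [0.5371, 0.0278, 0.1726]
orientation: [0.795, 0.607, -0.001, -0.0]
ft_force: [0.1, -0.4, -2.1]
grip_width: 0.59
gripper_force: 37.0
```

Request:
{"name": "carry_out", "arguments": {"steps": [{"dx": 0, "dy": 0, "dz": 0.03, "rx": 0, "ry": 0, "rz": 0, "hand": -0.2}, {"dx": 0, "dy": 0, "dz": 0.06, "rx": 0, "ry": 0, "rz": 0, "hand": -0.2}, {"dx": 0, "dy": 0, "dz": 0.08, "rx": 0, "ry": 0, "rz": 0, "hand": -0.2}, {"dx": 0, "dy": 0, "dz": 0.08, "rx": 0, "ry": 0, "rz": 0, "hand": -0.2}, {"dx": 0, "dy": 0, "dz": 0.08, "rx": 0, "ry": 0, "rz": 0, "hand": -0.2}]}}

```text
clock: 7.95
tcp_pos: [0.5377, 0.0238, 0.0942]
orientation: [0.796, 0.605, -0.001, 0.0]
ft_force: [0.5, 0.1, -0.3]
grip_width: 0.587
gripper_force: 37.0
```

Run:
```python
from h import *
s=robot.get_state();t=s['tcp_pos'];print('tcp',t,'hf',hf(t).round(4),s['ft_force'],s['joint_pos'].round(2),Ro.from_quat(s['orientation']).as_matrix()[:,2].round(3))
out=[]
for n in('side','top'):
    pts=[]
    for i in range(4):
        p,d=cap(n,'w_'+n if i==0 else None);P=cloud(n,d)
        X=(P[...,:2]-HC)@XA*1000;Y=(P[...,:2]-HC)@YA*1000;Z=P[...,2]*1000
        pts.append(np.stack([X,Y,Z],-1)[d>0])
    A=np.concatenate(pts);X,Y,Z=A.T
    for nm,yc,z0,z1 in(('jc',-62,78,90),('jb',0,78,90),('held top',62,150,167),('held side',62,108,145),('jb side',0,45,75)):
        k=(abs(X)<24)&(abs(Y-yc)<31)&(Z>z0)&(Z<z1)
        if k.sum()>8: q=A[k];print(n,nm,k.sum(),q.mean(0).round(1),'y pct',np.percentile(q[:,1],[3,97]).round(1),'z',np.percentile(q[:,2],[10,50,90]).round(1))
    if n=='side': cv2.imwrite('pics/w.png',cv2.resize(cv2.imread('pics/w_side.png')[130:270,220:350],None,fx=4,fy=4,interpolation=cv2.INTER_CUBIC))
```

```text
tcp [0.53766879 0.02384161 0.09415553] hf [0.0018 0.058  0.0942] [ 0.54900286  0.06675102 -0.31984173] [-0.67  0.5   0.72  2.   -0.45  0.81  0.04] [-0.    -0.001 -1.   ]
side jc 487 [ -2.2 -61.2  82.7] y pct [-85.2 -37.3] z [79.6 82.7 85.8]
side jb 495 [-2.9 -0.9 82.8] y pct [-25.4  24.5] z [79.3 82.7 86. ]
side held top 578 [ -1.   54.1 161. ] y pct [34.1 82.4] z [154.5 162.1 165.3]
side held side 475 [ -4.   41.5 127. ] y pct [33.4 53.1] z [112.  127.6 141.1]
side jb side 133 [-11.  -16.7  64.5] y pct [-24.6  -8.6] z [50.7 66.  73.3]
top jc 869 [ -0.8 -62.6  82.7] y pct [-84.3 -40.9] z [79.5 82.5 86.6]
top jb 777 [-1.1 -2.9 82.8] y pct [-23.   16.7] z [79.4 82.6 86.5]
top jb side 35 [-8.  -3.3 67.5] y pct [-27.1  24.4] z [45.5 72.6 74.6]
```

View pics/w.png

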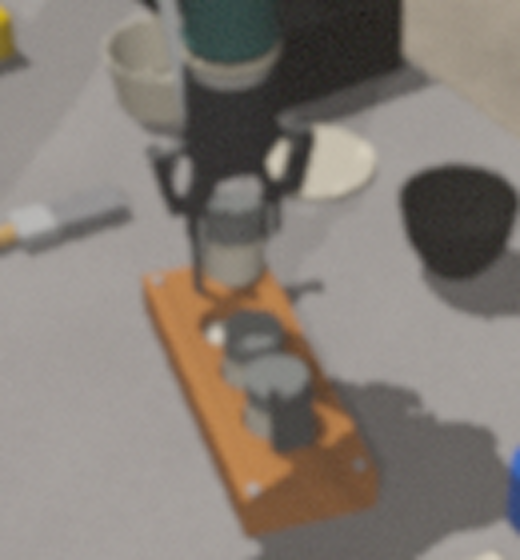

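The side crop shows the held jar at (235,240) over the empty well, about 4 mm short along the row and 1.5 mm off in x. Both the depth and the TCP reading agree on this. I'll correct it and lower to just above the wood.

Request:
{"name": "carry_out", "arguments": {"steps": [{"dx": 0.0035, "dy": -0.0015, "dz": 0.01, "rx": 0, "ry": 0, "rz": 0, "hand": -0.2}, {"dx": 0.0035, "dy": -0.0015, "dz": 0.025, "rx": 0, "ry": 0, "rz": 0, "hand": -0.2}, {"dx": 0.0035, "dy": -0.0015, "dz": 0.04, "rx": 0, "ry": 0, "rz": 0, "hand": -0.2}, {"dx": 0.0035, "dy": -0.0015, "dz": 0.048, "rx": 0, "ry": 0, "rz": 0, "hand": -0.2}, {"dx": 0.0035, "dy": -0.0015, "dz": 0.048, "rx": 0, "ry": 0, "rz": 0, "hand": -0.2}, {"dx": 0.0035, "dy": -0.0015, "dz": 0.048, "rx": 0, "ry": 0, "rz": 0, "hand": -0.2}, {"dx": 0.0035, "dy": -0.0015, "dz": 0.048, "rx": 0, "ry": 0, "rz": 0, "hand": -0.2}]}}

```text
clock: 9.05
tcp_pos: [0.5377, 0.0296, 0.0463]
orientation: [0.796, 0.606, 0.0, 0.0]
ft_force: [-0.3, -0.6, -0.7]
grip_width: 0.59
gripper_force: 37.0
```

```bash
cat > w.py <<'E'
from h import *
A=[];T=[]
for i in range(4):
    T.append(robot.get_state()['tcp_pos']);p,d=cap('side');P=cloud('side',d)
    A.append(np.stack([(P[...,:2]-HC)@XA*1000,(P[...,:2]-HC)@YA*1000,P[...,2]*1000],-1)[d>0])
s=robot.get_state();print('hf',np.array([hf(t) for t in T]).round(4).tolist(),s['ft_force'].round(1),s['grip_width'])
A=np.concatenate(A);X,Y,Z=A.T
zt=hf(T[-1])[2]*1000+68
for nm,yc,z0,z1 in(('jc',-62,78,90),('jb',0,78,90),('held top',62,zt-6,zt+6)):
    k=(abs(X)<24)&(abs(Y-yc)<31)&(Z>z0)&(Z<z1);q=A[k]
    if len(q)>8: print(nm,len(q),q.mean(0).round(1),'y pct',np.percentile(q[:,1],[3,97]).round(1),'z',np.percentile(q[:,2],[10,50,90]).round(1))
E
python3 w.py
```

```text
hf [[0.0004, 0.0637, 0.0463], [0.0004, 0.0638, 0.0465], [0.0003, 0.0639, 0.0465], [0.0003, 0.0639, 0.0465]] [ 0.1 -0.2 -1.9] 0.592283165920346
jc 498 [ -2.2 -61.6  82.9] y pct [-86.  -36.8] z [79.6 82.8 86.1]
jb 490 [-2.7 -0.7 82.6] y pct [-24.4  24. ] z [79.3 82.6 86.1]
held top 491 [ -0.7  62.  114.4] y pct [39.1 87.4] z [110.5 114.5 117.7]
```

Request:
{"name": "carry_out", "arguments": {"steps": [{"dx": -0.0018, "dy": -0.0007, "dz": 0.003, "rx": 0, "ry": 0, "rz": 0, "hand": -0.2}, {"dx": -0.0018, "dy": -0.0007, "dz": 0.007, "rx": 0, "ry": 0, "rz": 0, "hand": -0.2}, {"dx": -0.0018, "dy": -0.0007, "dz": 0.01, "rx": 0, "ry": 0, "rz": 0, "hand": -0.2}, {"dx": -0.0018, "dy": -0.0007, "dz": 0.013, "rx": 0, "ry": 0, "rz": 0, "hand": -0.2}, {"dx": -0.0018, "dy": -0.0007, "dz": 0.016, "rx": 0, "ry": 0, "rz": 0, "hand": -0.2}, {"dx": -0.0018, "dy": -0.0007, "dz": 0.018, "rx": 0, "ry": 0, "rz": 0, "hand": -0.2}, {"dx": -0.0018, "dy": -0.0007, "dz": 0.018, "rx": 0, "ry": 0, "rz": 0, "hand": -0.2}, {"dx": -0.0018, "dy": -0.0007, "dz": 0.018, "rx": 0, "ry": 0, "rz": 0, "hand": -0.2}]}}

```text
clock: 10.05
tcp_pos: [0.5361, 0.0282, 0.028]
orientation: [0.796, 0.606, -0.0, 0.0]
ft_force: [-0.2, 0.5, -1.8]
grip_width: 0.586
gripper_force: 37.0
```

```bash
python3 w.py
```

```text
hf [[-0.0008, 0.0619, 0.028], [-0.0007, 0.0619, 0.0281], [-0.0007, 0.062, 0.0281], [-0.0007, 0.062, 0.0281]] [ 0.4  1.  -1.4] 0.5858012503858575
jc 494 [ -2.6 -61.5  82.9] y pct [-85.  -38.7] z [79.7 82.8 86.1]
jb 492 [-2.6 -0.8 82.6] y pct [-24.5  23.6] z [79.5 82.6 85.7]
held top 485 [-1.4 59.7 96. ] y pct [37.1 84.6] z [92.2 96.1 99.5]
```

Request:
{"name": "carry_out", "arguments": {"steps": [{"dx": 0, "dy": 0, "dz": 0.003, "rx": 0, "ry": 0, "rz": 0, "hand": -0.2}, {"dx": 0, "dy": 0, "dz": 0.006, "rx": 0, "ry": 0, "rz": 0, "hand": -0.2}, {"dx": 0, "dy": 0, "dz": 0.009, "rx": 0, "ry": 0, "rz": 0, "hand": -0.2}, {"dx": 0, "dy": 0, "dz": 0.011, "rx": 0, "ry": 0, "rz": 0, "hand": -0.2}, {"dx": 0, "dy": 0, "dz": 0.012, "rx": 0, "ry": 0, "rz": 0, "hand": -0.2}, {"dx": 0, "dy": 0, "dz": 0.012, "rx": 0, "ry": 0, "rz": 0, "hand": -0.2}, {"dx": 0, "dy": 0, "dz": 0.012, "rx": 0, "ry": 0, "rz": 0, "hand": -0.2}]}}

```text
clock: 10.95
tcp_pos: [0.5362, 0.0283, 0.016]
orientation: [0.796, 0.606, 0.0, 0.0]
ft_force: [0.1, 0.8, -2.1]
grip_width: 0.59
gripper_force: 37.0
```

```bash
python3 w.py
```

```text
hf [[-0.0008, 0.0619, 0.016], [-0.0007, 0.0619, 0.0161], [-0.0007, 0.0619, 0.0161], [-0.0007, 0.062, 0.0161]] [ 0.2 -0.6 -1.6] 0.5906418653763822
jc 497 [ -2.2 -61.6  82.9] y pct [-85.4 -38.2] z [79.7 83.1 86. ]
jb 498 [-2.9 -1.1 83. ] y pct [-24.6  23.7] z [79.5 83.  86.2]
held top 486 [-1.1 60.  84.1] y pct [36.4 86.2] z [80.5 84.2 87.8]
```

Lid is about 1.2 mm above its neighbours and still hanging free. I'll lower until the force shows contact.

Request:
{"name": "carry_out", "arguments": {"steps": [{"dx": 0, "dy": 0, "dz": 0.0007, "rx": 0, "ry": 0, "rz": 0, "hand": -0.2}, {"dx": 0, "dy": 0, "dz": 0.0014, "rx": 0, "ry": 0, "rz": 0, "hand": -0.2}, {"dx": 0, "dy": 0, "dz": 0.002, "rx": 0, "ry": 0, "rz": 0, "hand": -0.2}, {"dx": 0, "dy": 0, "dz": 0.002, "rx": 0, "ry": 0, "rz": 0, "hand": -0.2}]}}

```text
clock: 11.55
tcp_pos: [0.5362, 0.0284, 0.0144]
orientation: [0.796, 0.606, 0.0, -0.0]
ft_force: [-1.3, -0.2, 4.5]
grip_width: 0.591
gripper_force: 37.7
```

```bash
python3 w.py
```

```text
hf [[-0.0008, 0.062, 0.0144], [-0.0008, 0.062, 0.0144], [-0.0008, 0.062, 0.0144], [-0.0007, 0.062, 0.0144]] [-2.2  0.4  5.8] 0.5949717338755593
jc 499 [ -2.2 -61.7  82.9] y pct [-87.1 -37.1] z [79.7 82.8 86.3]
jb 502 [-2.9 -1.  82.8] y pct [-24.9  24.1] z [79.5 82.8 86.2]
held top 474 [-1.3 60.  82.4] y pct [36.7 85. ] z [78.7 82.4 85.9]
```

Request:
{"name": "carry_out", "arguments": {"steps": [{"dx": 0, "dy": 0, "dz": 0.001, "rx": 0, "ry": 0, "rz": 0, "hand": 0.4}, {"dx": 0, "dy": 0, "dz": 0.001, "rx": 0, "ry": 0, "rz": 0, "hand": 0.7}, {"dx": 0, "dy": 0, "dz": 0.001, "rx": 0, "ry": 0, "rz": 0, "hand": 1}, {"dx": 0, "dy": 0, "dz": 0.001, "rx": 0, "ry": 0, "rz": 0, "hand": 1}, {"dx": 0, "dy": 0, "dz": 0.001, "rx": 0, "ry": 0, "rz": 0, "hand": 1}, {"dx": 0, "dy": 0, "dz": -0.01, "rx": 0, "ry": 0, "rz": 0, "hand": 1}, {"dx": 0, "dy": 0, "dz": -0.04, "rx": 0, "ry": 0, "rz": 0, "hand": 1}, {"dx": 0, "dy": 0, "dz": -0.08, "rx": 0, "ry": 0, "rz": 0, "hand": 1}, {"dx": 0, "dy": 0, "dz": -0.13, "rx": 0, "ry": 0, "rz": 0, "hand": 1}, {"dx": 0, "dy": 0, "dz": -0.18, "rx": 0, "ry": 0, "rz": 0, "hand": 1}, {"dx": 0, "dy": 0, "dz": -0.23, "rx": 0, "ry": 0, "rz": 0, "hand": 1}, {"dx": 0, "dy": 0, "dz": -0.28, "rx": 0, "ry": 0, "rz": 0, "hand": 1}]}}

```text
clock: 12.95
tcp_pos: [0.5356, 0.0277, 0.2968]
orientation: [0.796, 0.605, 0.0, -0.0]
ft_force: [1.6, 0.7, 0.3]
grip_width: 1.001
gripper_force: 0.0
```

Request:
{"name": "carry_out", "arguments": {"steps": [{"dx": 0, "dy": 0, "dz": -0.02, "rx": 0, "ry": 0, "rz": 0, "hand": 1}, {"dx": 0, "dy": 0, "dz": -0.02, "rx": 0, "ry": 0, "rz": 0, "hand": 1}, {"dx": 0, "dy": 0, "dz": -0.02, "rx": 0, "ry": 0, "rz": 0, "hand": 1}]}}

```text
clock: 13.25
tcp_pos: [0.5356, 0.0283, 0.314]
orientation: [0.796, 0.606, 0.0, -0.0]
ft_force: [-0.4, -0.7, 0.2]
grip_width: 0.997
gripper_force: 0.0
```

```bash
python3 w.py
python3 - <<'E'
from h import *
print(to(*hold(-.001,.2544),.315))
for n in('side','top'):
    p,d=cap(n,'r_'+n);P=cloud(n,d)
    H=np.stack([(P[...,:2]-HC)@XA*1000,(P[...,:2]-HC)@YA*1000,P[...,2]*1000],-1)[d>0];X,Y,Z=H.T
    k=(abs(X)<35)&(abs(Y-254)<25)&(Z>270)&(Z<320);print(n,'handle',k.sum(),H[k].mean(0).round(1))
    k=(abs(X)<28)&(abs(Y-62)<26)&(Z>76)&(Z<90);print(n,'jar',k.sum(),H[k].mean(0).round(1),np.percentile(H[k],[3,97],axis=0).round(0).tolist())
E
```

```text
hf [[-0.0013, 0.0618, 0.314], [-0.0017, 0.0618, 0.3131], [-0.0018, 0.0617, 0.3127], [-0.0018, 0.0616, 0.3126]] [ 0.9 -0.4 -0.1] 0.9988710430872977
jc 492 [ -2.6 -61.2  82.9] y pct [-84.  -37.9] z [79.7 82.9 86. ]
jb 505 [-3.  -1.1 82.8] y pct [-24.7  24.5] z [79.6 82.6 86.1]
(array([ 0.1927, -0.0003, -0.0026]), array([-0.13,  0.09, -0.27]))
side handle 2 [ 14.7 254.1 289.9]
side jar 124 [-4.3 61.1 82.3] [[-26.0, 39.0, 77.0], [16.0, 87.0, 87.0]]
top handle 166 [ -1.3 254.8 295.4]<stdin>:7: RuntimeWarning: Mean of empty slice.
  ret = um.true_divide(
Traceback (most recent call last):
IndexError: index -1 is out of bounds for axis 0 with size 0
```

Jar is seated with its lid at 82 mm, level with the others. Next, move over the handle.

Request:
{"name": "carry_out", "arguments": {"steps": [{"dx": 0.05, "dy": 0, "dz": 0, "rx": 0, "ry": 0, "rz": 0, "hand": 1}, {"dx": 0.09, "dy": 0, "dz": 0, "rx": 0, "ry": 0, "rz": 0, "hand": 1}, {"dx": 0.13, "dy": 0, "dz": 0, "rx": 0, "ry": 0, "rz": 0, "hand": 1}, {"dx": 0.17, "dy": 0, "dz": 0, "rx": 0, "ry": 0, "rz": 0, "hand": 1}, {"dx": 0.193, "dy": 0, "dz": 0, "rx": 0, "ry": 0, "rz": 0, "hand": 1}, {"dx": 0.193, "dy": 0, "dz": 0, "rx": 0, "ry": 0, "rz": 0, "hand": 1}, {"dx": 0.193, "dy": 0, "dz": 0.025, "rx": 0, "ry": 0, "rz": 0, "hand": 1}, {"dx": 0.193, "dy": 0, "dz": 0.05, "rx": 0, "ry": 0, "rz": 0, "hand": 1}, {"dx": 0.193, "dy": 0, "dz": 0.06, "rx": 0, "ry": 0, "rz": 0, "hand": 1}, {"dx": 0.193, "dy": 0, "dz": 0.068, "rx": 0, "ry": 0, "rz": 0, "hand": 1}, {"dx": 0.193, "dy": 0, "dz": 0.068, "rx": 0, "ry": 0, "rz": 0, "hand": 1}, {"dx": 0.193, "dy": 0, "dz": 0.068, "rx": 0, "ry": 0, "rz": 0, "hand": 1}]}}

```text
clock: 14.75
tcp_pos: [0.588, 0.2141, 0.2469]
orientation: [0.796, 0.606, 0.001, 0.0]
ft_force: [-0.0, 0.2, 0.5]
grip_width: 0.998
gripper_force: 0.0
```

```bash
cat > f.py <<'E'
from h import *
import sys
p,d=cap('side',sys.argv[1]);P=cloud('side',d);s=robot.get_state();t=s['tcp_pos'];print('hf',hf(t).round(4),s['ft_force'].round(1),s['grip_width'],s['gripper_force'],s['joint_pos'].round(2))
H=np.stack([(P[...,:2]-t[:2])@XA*1000,(P[...,:2]-t[:2])@YA*1000,(P[...,2]-t[2])*1000],-1)
X,Y,Z=H[...,0],H[...,1],H[...,2]
for a,b in((-75,-26),(-25,25),(26,75)):
    for lo in range(-10,110,10):
        n=(d>0)&(X>a)&(X<b)&(abs(Y)<40)&(Z>=lo)&(Z<lo+10)
        if n.sum()>1: print(a,lo,n.sum(),H[n].mean(0).round(0))
E
python3 f.py f1; python3 -c "
import cv2;p=cv2.imread('pics/f1.png');cv2.imwrite('pics/f1c.png',cv2.resize(p[60:200,200:330],None,fx=4,fy=4,interpolation=cv2.INTER_CUBIC))"
```

```text
hf [0.0007 0.255  0.2471] [0.1 0.1 0.6] 0.996564058138876 0.0 [-0.96  0.46  0.77  1.66 -0.34  1.17 -0.38]
-75 40 6 [-42.  -6.  47.]
-75 50 14 [-48.  -2.  56.]
-75 60 13 [-54.  -3.  66.]
-75 70 10 [-53.  -6.  74.]
-75 80 12 [-54.  -8.  84.]
-75 90 40 [-55.  -4.  95.]
-75 100 30 [-51.  -7. 105.]
-25 -10 16 [ -5. -31.  -5.]
-25 0 14 [ -5. -26.   5.]
-25 10 15 [ -5. -21.  15.]
-25 20 19 [ -5. -12.  25.]
-25 30 16 [-5. -2. 35.]
-25 40 26 [-3. -1. 45.]
-25 50 36 [-4.  0. 54.]
-25 100 20 [ -4.  -8. 107.]
26 40 4 [42. -1. 46.]
26 50 11 [42. -3. 55.]
26 60 15 [44. -6. 65.]
26 70 11 [44. -2. 74.]
26 80 13 [46. -7. 85.]
26 90 38 [54. -6. 95.]
26 100 26 [ 47.  -9. 106.]
```

View pics/f1c.png

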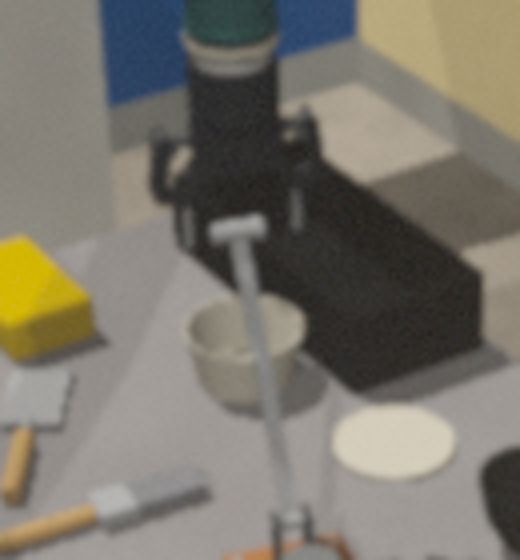

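The fingers straddle the handle at (238,228) in the crop, centred on it. Lower 3 mm and close.

Request:
{"name": "carry_out", "arguments": {"steps": [{"dx": 0, "dy": -0.001, "dz": 0.003, "rx": 0, "ry": 0, "rz": 0, "hand": 0.5}, {"dx": 0, "dy": -0.001, "dz": 0.003, "rx": 0, "ry": 0, "rz": 0, "hand": 0.1}, {"dx": 0, "dy": -0.001, "dz": 0.003, "rx": 0, "ry": 0, "rz": 0, "hand": -0.2}, {"dx": 0, "dy": -0.001, "dz": 0.003, "rx": 0, "ry": 0, "rz": 0, "hand": -0.3}, {"dx": 0, "dy": -0.001, "dz": 0.003, "rx": 0, "ry": 0, "rz": 0, "hand": -0.3}, {"dx": 0, "dy": -0.001, "dz": 0.003, "rx": 0, "ry": 0, "rz": 0, "hand": -0.3}, {"dx": 0, "dy": -0.001, "dz": 0.003, "rx": 0, "ry": 0, "rz": 0, "hand": -0.3}], "squeeze": 30}}

```text
clock: 15.5
tcp_pos: [0.5867, 0.2148, 0.2433]
orientation: [0.796, 0.606, 0.0, -0.0]
ft_force: [0.0, -0.4, 2.4]
grip_width: 0.505
gripper_force: 33.7
```

```bash
python3 f.py f2|head -3
python3 - <<'E'
import numpy as np
# arc in tool axes (x=holder y, z down), from a0
a0=2.162
for a in np.arange(a0,-.01,-.09):
    print(round(a,3),'dx',round(-.25*(np.cos(a)-np.cos(a0)),4),'dz',round(-.25*(np.sin(a)-np.sin(a0)),4))
E
```

```text
hf [-0.0009  0.2552  0.2433] [0.6 0.5 3.5] 0.5077253483474969 33.7092000246048 [-0.97  0.46  0.77  1.66 -0.34  1.16 -0.38]
-75 30 4 [-30.  -4.  36.]
-75 40 11 [-32.  -5.  46.]
2.162 dx -0.0 dz -0.0
2.072 dx -0.0192 dz -0.0117
1.982 dx -0.0394 dz -0.0216
1.892 dx -0.0604 dz -0.0296
1.802 dx -0.0821 dz -0.0358
1.712 dx -0.1042 dz -0.0399
1.622 dx -0.1265 dz -0.0421
1.532 dx -0.149 dz -0.0422
1.442 dx -0.1715 dz -0.0404
1.352 dx -0.1936 dz -0.0365
1.262 dx -0.2153 dz -0.0306
1.172 dx -0.2364 dz -0.0228
1.082 dx -0.2567 dz -0.0132
0.992 dx -0.2761 dz -0.0017
0.902 dx -0.2944 dz 0.0114
0.812 dx -0.3114 dz 0.0262
0.722 dx -0.327 dz 0.0423
0.632 dx -0.3411 dz 0.0599
0.542 dx -0.3535 dz 0.0786
0.452 dx -0.3642 dz 0.0984
0.362 dx -0.3731 dz 0.119
0.272 dx -0.3801 dz 0.1404
0.182 dx -0.3852 dz 0.1623
0.092 dx -0.3883 dz 0.1846
0.002 dx -0.3893 dz 0.2071
```

Request:
{"name": "carry_out", "arguments": {"steps": [{"dx": -0.01, "dy": 0, "dz": -0.006, "rx": 0, "ry": 0, "rz": 0, "hand": -0.3}, {"dx": -0.019, "dy": 0, "dz": -0.0115, "rx": 0, "ry": 0, "rz": 0, "hand": -0.3}, {"dx": -0.0295, "dy": 0, "dz": -0.017, "rx": 0, "ry": 0, "rz": 0, "hand": -0.3}, {"dx": -0.0395, "dy": 0, "dz": -0.0215, "rx": 0, "ry": 0, "rz": 0, "hand": -0.3}, {"dx": -0.0605, "dy": 0, "dz": -0.0295, "rx": 0, "ry": 0, "rz": 0, "hand": -0.3}, {"dx": -0.082, "dy": 0, "dz": -0.036, "rx": 0, "ry": 0, "rz": 0, "hand": -0.3}, {"dx": -0.104, "dy": 0, "dz": -0.04, "rx": 0, "ry": 0, "rz": 0, "hand": -0.3}, {"dx": -0.1265, "dy": 0, "dz": -0.042, "rx": 0, "ry": 0, "rz": 0, "hand": -0.3}, {"dx": -0.149, "dy": 0, "dz": -0.042, "rx": 0, "ry": 0, "rz": 0, "hand": -0.3}, {"dx": -0.149, "dy": 0, "dz": -0.042, "rx": 0, "ry": 0, "rz": 0, "hand": -0.3}, {"dx": -0.149, "dy": 0, "dz": -0.042, "rx": 0, "ry": 0, "rz": 0, "hand": -0.3}]}}

```text
clock: 16.65
tcp_pos: [0.5469, 0.0684, 0.286]
orientation: [0.796, 0.605, 0.0, 0.001]
ft_force: [0.7, -1.3, 10.2]
grip_width: 0.509
gripper_force: 32.4
```

```bash
python3 f.py f3
python3 - <<'E'
from h import *
print(to(*hold(0,.115-.25*np.cos(1.532)),.088+.25*np.sin(1.532)-.0525))
E
```

```text
hf [-0.0009  0.1038  0.286 ] [-0.3 -0.7  9.9] 0.5099337036466248 32.45651721954346 [-0.89  0.27  0.86  1.79 -0.22  1.18 -0.24]
-75 30 3 [-30.  -7.  39.]
-75 40 12 [-31.  -7.  45.]
-75 50 18 [-34.  -4.  55.]
-75 60 11 [-34.  -3.  65.]
-75 70 14 [-37.  -7.  75.]
-75 80 40 [-39.  -6.  85.]
-75 90 28 [-44.  -7.  95.]
-75 100 30 [-40.  -5. 105.]
-25 -10 14 [-5.  8. -5.]
-25 0 14 [-4.  9.  5.]
-25 10 12 [-4.  7. 16.]
-25 20 16 [-2.  8. 25.]
-25 30 20 [ 4.  3. 37.]
-25 40 19 [12. -2. 46.]
-25 50 52 [ 1.  1. 55.]
-25 60 30 [ 4.  2. 63.]
-25 70 11 [22. -3. 75.]
-25 80 8 [ 21. -10.  87.]
-25 90 12 [  8. -11.  95.]
-25 100 29 [  3. -13. 106.]
26 40 5 [30. -8. 48.]
26 50 3 [30. -6. 54.]
26 60 5 [28. -7. 66.]
26 70 9 [33. -8. 77.]
26 80 27 [39. -5. 86.]
26 90 25 [44. -5. 94.]
26 100 19 [ 47.  -6. 105.]
(array([0.0015, 0.0009, 0.0007]), array([ 0.06,  0.04, -0.38]))
```

Request:
{"name": "carry_out", "arguments": {"steps": [{"dx": -0.0215, "dy": 0, "dz": 0.001, "rx": 0, "ry": 0, "rz": 0, "hand": -0.3}, {"dx": -0.0435, "dy": 0, "dz": 0.004, "rx": 0, "ry": 0, "rz": 0, "hand": -0.3}, {"dx": -0.0655, "dy": 0, "dz": 0.01, "rx": 0, "ry": 0, "rz": 0, "hand": -0.3}, {"dx": -0.0865, "dy": 0, "dz": 0.018, "rx": 0, "ry": 0, "rz": 0, "hand": -0.3}, {"dx": -0.107, "dy": 0, "dz": 0.0275, "rx": 0, "ry": 0, "rz": 0, "hand": -0.3}, {"dx": -0.126, "dy": 0, "dz": 0.039, "rx": 0, "ry": 0, "rz": 0, "hand": -0.3}, {"dx": -0.1445, "dy": 0, "dz": 0.052, "rx": 0, "ry": 0, "rz": 0, "hand": -0.3}, {"dx": -0.1615, "dy": 0, "dz": 0.067, "rx": 0, "ry": 0, "rz": 0, "hand": -0.3}, {"dx": -0.177, "dy": 0, "dz": 0.083, "rx": 0, "ry": 0, "rz": 0, "hand": -0.3}, {"dx": -0.177, "dy": 0, "dz": 0.083, "rx": 0, "ry": 0, "rz": 0, "hand": -0.3}, {"dx": -0.177, "dy": 0, "dz": 0.083, "rx": 0, "ry": 0, "rz": 0, "hand": -0.3}]}}

```text
clock: 17.8
tcp_pos: [0.5004, -0.1031, 0.2022]
orientation: [0.796, 0.605, -0.001, 0.002]
ft_force: [4.9, -5.7, 2.0]
grip_width: 0.505
gripper_force: 37.0
```

```bash
python3 f.py f4|grep -v '^-75'
python3 - <<'E'
from h import *
s=robot.get_state();h=hf(s['tcp_pos']);print('angle from y',np.arccos((.115-h[1])/.25), 'handle z if so',.088+np.sqrt(.0625-(.115-h[1])**2)-h[2])
print(to(*hold(0,-.135),.088-.0525,s=s))
E
```

```text
hf [-0.0009 -0.0741  0.2023] [ 5.3 -6.7  2.2] 0.5072779537671556 37.02251493930817 [-0.62  0.29  0.9   1.98 -0.27  0.99  0.15]
-25 30 5 [21. -3. 36.]
-25 40 11 [20. -3. 45.]
-25 50 28 [ 7. -1. 57.]
-25 60 67 [ 2.  4. 65.]
-25 70 14 [17. -3. 74.]
-25 80 8 [15. -4. 85.]
-25 90 12 [  1. -11.  96.]
-25 100 32 [  3. -13. 106.]
26 40 5 [29. -7. 47.]
26 50 6 [29. -6. 56.]
26 60 4 [29. -5. 65.]
26 70 11 [36. -7. 78.]
26 80 32 [39. -3. 86.]
26 90 25 [45. -2. 95.]
26 100 20 [ 49.  -5. 105.]
angle from y 0.7127558818325467 handle z if so 0.04915874168787501
(array([-0.0602,  0.0008,  0.1671]), array([ 0.18,  0.22, -0.37]))
```

Request:
{"name": "carry_out", "arguments": {"steps": [{"dx": -0.0075, "dy": 0, "dz": 0.009, "rx": 0, "ry": 0, "rz": 0, "hand": -0.3}, {"dx": -0.014, "dy": 0, "dz": 0.0175, "rx": 0, "ry": 0, "rz": 0, "hand": -0.3}, {"dx": -0.0265, "dy": 0, "dz": 0.0365, "rx": 0, "ry": 0, "rz": 0, "hand": -0.3}, {"dx": -0.037, "dy": 0, "dz": 0.056, "rx": 0, "ry": 0, "rz": 0, "hand": -0.3}, {"dx": -0.046, "dy": 0, "dz": 0.077, "rx": 0, "ry": 0, "rz": 0, "hand": -0.3}, {"dx": -0.053, "dy": 0, "dz": 0.098, "rx": 0, "ry": 0, "rz": 0, "hand": -0.3}, {"dx": -0.058, "dy": 0, "dz": 0.12, "rx": 0, "ry": 0, "rz": 0, "hand": -0.3}, {"dx": -0.06, "dy": 0, "dz": 0.135, "rx": 0, "ry": 0, "rz": 0, "hand": -0.3}, {"dx": -0.061, "dy": 0, "dz": 0.145, "rx": 0, "ry": 0, "rz": 0, "hand": -0.3}, {"dx": -0.061, "dy": 0, "dz": 0.145, "rx": 0, "ry": 0, "rz": 0, "hand": -0.3}, {"dx": -0.061, "dy": 0, "dz": 0.145, "rx": 0, "ry": 0, "rz": 0, "hand": -0.3}]}}

```text
clock: 18.95
tcp_pos: [0.4844, -0.1625, 0.0572]
orientation: [0.796, 0.605, -0.001, 0.003]
ft_force: [4.2, -9.9, -0.9]
grip_width: 0.508
gripper_force: 47.9
```

```bash
cat > b.py <<'E'
from h import *
s=robot.get_state();print('hf',hf(s['tcp_pos']).round(4),s['ft_force'].round(1),s['gripper_force'])
for n in('side','top'):
    B=[];
    for i in range(3):
        p,d=cap(n,'b_'+n);P=cloud(n,d)
        H=np.stack([(P[...,:2]-HC)@XA*1000,(P[...,:2]-HC)@YA*1000,P[...,2]*1000],-1)[d>0];B.append(H)
    H=np.concatenate(B);X,Y,Z=H.T
    for lo in range(-160,120,20):
        k=(abs(X+1.5)<6)&(Y>=lo)&(Y<lo+20)&(Z>70)&(Z<130)
        if k.sum()>3: print(n,lo,k.sum(),'z',np.percentile(Z[k],[25,50,75]).round(1))
E
python3 b.py
```

```text
hf [-0.0008 -0.1357  0.0572] [ 4.2 -9.9 -0.9] 47.90780246257782
side -160 9 z [125.1 126.3 127.9]
side -140 51 z [121.1 124.9 128.1]
side -120 51 z [ 75.7 117.  121.3]
side -100 6 z [72.5 76.  76.5]
side -40 10 z [77.1 79.1 81.2]
side -20 8 z [107.3 108.  111.6]
side 0 35 z [102.5 104.9 106.8]
side 20 39 z [100.3 103.5 104.9]
side 40 40 z [ 92.3 100.1 102.1]
side 60 28 z [96.9 97.7 99.5]
side 80 33 z [93.7 95.5 96.9]
side 100 36 z [92.  93.5 96.9]
top -100 70 z [114.3 117.4 119.5]
top -80 103 z [112.7 114.8 117.2]
top -60 95 z [110.5 113.1 115. ]
top -40 95 z [108.6 110.6 113. ]
top -20 99 z [105.3 107.6 109.8]
top 0 97 z [102.7 105.1 108. ]
top 20 93 z [100.3 102.5 104.6]
top 40 92 z [ 97.3  99.5 101.7]
top 60 89 z [95.3 97.4 99.5]
top 80 91 z [92.9 95.5 97. ]
top 100 88 z [91.  93.6 95.7]
```

Request:
{"name": "carry_out", "arguments": {"steps": [{"dx": -0.001, "dy": 0, "dz": 0.004, "rx": 0, "ry": 0, "rz": 0, "hand": -0.3}, {"dx": -0.0015, "dy": 0, "dz": 0.01, "rx": 0, "ry": 0, "rz": 0, "hand": -0.3}, {"dx": -0.002, "dy": 0, "dz": 0.016, "rx": 0, "ry": 0, "rz": 0, "hand": -0.3}, {"dx": -0.002, "dy": 0, "dz": 0.021, "rx": 0, "ry": 0, "rz": 0, "hand": -0.3}, {"dx": -0.002, "dy": 0, "dz": 0.025, "rx": 0, "ry": 0, "rz": 0, "hand": -0.3}, {"dx": -0.002, "dy": 0, "dz": 0.025, "rx": 0, "ry": 0, "rz": 0, "hand": -0.3}, {"dx": -0.002, "dy": 0, "dz": 0.025, "rx": 0, "ry": 0, "rz": 0, "hand": -0.3}], "squeeze": 45}}

```text
clock: 19.95
tcp_pos: [0.4841, -0.1634, 0.0323]
orientation: [0.796, 0.605, -0.0, 0.003]
ft_force: [6.3, -6.9, -1.3]
grip_width: 0.505
gripper_force: 48.3
```

```bash
python3 b.py | grep -E 'hf|top'
```

```text
hf [-0.0008 -0.1367  0.0323] [ 6.3 -6.9 -1.3] 48.25140953063965
top -100 67 z [ 95.5  98.3 100.3]
top -80 90 z [94.4 97.  98.6]
top -60 89 z [94.  96.9 98.9]
top -40 91 z [93.5 95.6 97.7]
top -20 91 z [92.7 94.5 97.2]
top 0 88 z [92.4 94.1 96.6]
top 20 88 z [92.7 94.5 96.4]
top 40 91 z [91.3 93.4 95.6]
top 60 87 z [91.3 92.9 94.4]
top 80 93 z [90.  91.8 93.2]
top 100 87 z [91.6 93.8 96.7]
```

Request:
{"name": "carry_out", "arguments": {"steps": [{"dx": -0.0, "dy": 0, "dz": 0.002, "rx": 0, "ry": 0, "rz": 0, "hand": -0.3}, {"dx": 0, "dy": 0, "dz": 0.004, "rx": 0, "ry": 0, "rz": 0, "hand": -0.3}, {"dx": 0, "dy": 0, "dz": 0.006, "rx": 0, "ry": 0, "rz": 0, "hand": -0.3}, {"dx": 0, "dy": 0, "dz": 0.008, "rx": 0, "ry": 0, "rz": 0, "hand": -0.3}, {"dx": 0, "dy": 0, "dz": 0.0095, "rx": 0, "ry": 0, "rz": 0, "hand": -0.3}, {"dx": 0, "dy": 0, "dz": 0.0095, "rx": 0, "ry": 0, "rz": 0, "hand": -0.3}]}}

```text
clock: 20.85
tcp_pos: [0.4843, -0.1631, 0.0243]
orientation: [0.796, 0.605, 0.001, 0.002]
ft_force: [0.5, -4.7, 16.8]
grip_width: 0.512
gripper_force: 49.4
```

```bash
python3 b.py | grep -E 'hf|top'
```

```text
hf [-0.0007 -0.1363  0.0243] [ 0.5 -4.7 16.8] 49.407050013542175
top -100 57 z [88.9 91.3 93.6]
top -80 91 z [88.7 90.3 92.5]
top -60 88 z [88.6 90.4 92. ]
top -40 91 z [89.1 91.2 93.6]
top -20 92 z [88.6 91.3 93.6]
top 0 90 z [89.1 90.6 93.6]
top 20 90 z [89.2 91.1 92.9]
top 40 92 z [89.6 91.1 93. ]
top 60 89 z [89.7 91.3 93.1]
top 80 90 z [88.7 91.1 93.7]
top 100 82 z [91.  93.2 96.1]
```

The bar is level at 91 mm and pressing on the fork floor with 17 N. Release and lift.

Request:
{"name": "carry_out", "arguments": {"steps": [{"dx": 0, "dy": 0, "dz": 0, "rx": 0, "ry": 0, "rz": 0, "hand": 0.5}, {"dx": 0, "dy": 0, "dz": 0, "rx": 0, "ry": 0, "rz": 0, "hand": 1}, {"dx": 0, "dy": 0, "dz": 0, "rx": 0, "ry": 0, "rz": 0, "hand": 1}, {"dx": 0, "dy": 0, "dz": 0, "rx": 0, "ry": 0, "rz": 0, "hand": 1}, {"dx": 0, "dy": 0, "dz": -0.02, "rx": 0, "ry": 0, "rz": 0, "hand": 1}, {"dx": 0, "dy": 0, "dz": -0.06, "rx": 0, "ry": 0, "rz": 0, "hand": 1}, {"dx": 0, "dy": 0, "dz": -0.1, "rx": 0, "ry": 0, "rz": 0, "hand": 1}, {"dx": 0, "dy": 0, "dz": -0.15, "rx": 0, "ry": 0, "rz": 0, "hand": 1}, {"dx": 0, "dy": 0, "dz": -0.2, "rx": 0, "ry": 0, "rz": 0, "hand": 1}, {"dx": 0, "dy": 0, "dz": -0.2, "rx": 0, "ry": 0, "rz": 0, "hand": 1}, {"dx": 0, "dy": 0, "dz": -0.2, "rx": 0, "ry": 0, "rz": 0, "hand": 1}]}}

```text
clock: 22.25
tcp_pos: [0.4832, -0.1599, 0.2231]
orientation: [0.795, 0.606, 0.001, 0.0]
ft_force: [0.9, 0.0, -0.7]
grip_width: 1.002
gripper_force: 0.0
```

```bash
python3 b.py; python3 -c "
import cv2,numpy as np;a=cv2.imread('pics/b_side.png')[130:270,210:350];b=cv2.imread('pics/b_top.png')[150:250,220:350]
cv2.imwrite('pics/end.png',np.hstack([cv2.resize(a,(400,400)),cv2.resize(b,(400,400))]))"
```

```text
hf [-0.0026 -0.1335  0.2231] [ 0.9  0.  -0.7] 0.0
side -160 26 z [89.6 92.8 97.9]
side -140 43 z [91.9 94.7 96.6]
side -120 42 z [90.1 92.  93.6]
side -100 43 z [89.4 90.9 92.3]
side -80 44 z [90.4 91.6 92.6]
side -60 41 z [89.5 91.1 92.7]
side -40 43 z [90.1 92.1 94.1]
side -20 37 z [89.7 91.6 93.1]
side 0 40 z [90.6 91.8 92.9]
side 20 38 z [89.8 91.  92.8]
side 40 34 z [90.1 91.5 93.1]
side 60 37 z [90.2 92.4 93.2]
side 80 37 z [89.3 92.5 93.5]
side 100 39 z [91.  93.7 95.3]
top -120 71 z [88.8 90.8 91.9]
top -100 90 z [89.1 90.6 93.5]
top -80 92 z [89.5 91.5 93.5]
top -60 88 z [89.1 91.4 94. ]
top -40 88 z [88.8 91.2 93.4]
top -20 90 z [88.6 91.4 93.1]
top 0 88 z [89.5 91.8 94.9]
top 20 89 z [89.5 91.4 94.2]
top 40 89 z [89.4 91.7 94.2]
top 60 85 z [89.2 91.3 92.8]
top 80 89 z [89.3 91.2 93.6]
top 100 87 z [90.5 92.4 94.8]
```

View pics/end.png

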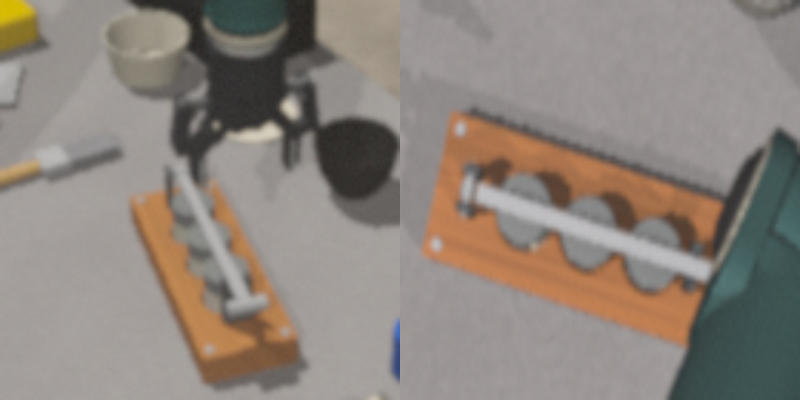

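The bar runs level at 91 mm from the hinge to the fork, over three jars seated in a row. The gripper is clear of everything.

```bash
python3 -c "
from h import *
print(robot.close_job())"
```

```text
the job is handed in; nothing more can be done
None
```

The weighed jar is seated in the empty well with its lid level with the others, the keeper bar is down level in its fork, and the job was handed in at about 22 s.

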